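# Hold the marking punch through the guard slot onto the sprung seal

### The arm

A 7-joint arm with a two-finger parallel gripper is mounted at the origin on the work surface. World frame = base frame: x ahead of the robot, y to its left, z up, the work surface at z = 0. Lengths are in m, angles in degrees, forces in N, time in s.
With the tool pointing down it reaches from about 0.4 to 0.875 m from the base axis. Payload 6.5 kg.
Tool frame: the origin (TCP) lies at the very end of the fingers, on their centre line; the grasp point (between the pads) lies 19 mm behind it (ctrl.pinch_z is the z of the grasp point in the tool frame, in m); z points along the fingers, x is the direction in which the jaws open and shut, and the axes are right-handed (so a half turn about z gives the same grasp; the last joint's range is limited). The gripper opens to 88 mm and grips with 3 to 60 N. Pads are 18 mm wide; open, the fingers measure 123 mm over their backs; the gripper's body (75 mm by 187 mm) begins 45 mm behind the grasp point.
Start: joints at [-71.287, 30.733, -0.252, 88.115, 0.149, 61.152, -4.079], TCP at [0.249, 0.6, 0.239] pointing down, gripper open.
Joint ranges: [-154.64, 154.64], [-21.42, 123.67], [-72.66, 72.17], [13.99, 137.28], [-74.86, 254.86], [10.95, 109.41], [-158.01, 158.01]. Speed limits (degrees/s): [136.94, 136.94, 180, 180, 180, 180, 180].

### API

Orientations are given as [roll, pitch, yaw] about the fixed x, y, z axes, in that order (R = Rz(yaw) Ry(pitch) Rx(roll)).
In Python, from cell import readout, viewer, ctrl gives the robot as it stands.
- The arm moves only by the tool jog_arm, never from a script. Its argument "series" is a list of rows, each an object of numbers: "x", "y", "z": the shift along the world's x, y, z in mm; "rx", "ry", "rz": the turn, a rotation vector about the world's x, y, z in degrees. A call has 1 to 8 rows; each row shifts and turns the commanded pose from where the row before left it; what a row does not reach is not made up. A row lasts 1/12 s, in which the tool goes at most 41.7 mm and 7.16 degrees, less where a joint would pass 70% of its speed; a pose out of reach is approached as far as the arm can. A call is refused whole if a number of a shift passes 41.7 or a number of a turn 7.16, either way. A call with a gripper value outside its range is refused whole. "jaw" is the closure, from -1 (fully open) to 1 (shut), set as the call begins (left out, the last holds). The fingers move at their own pace and stop on an object; the grip force is fixed at half the most. Time passes only in rows, so rows that do not move let the fingers close. It gives the time, the measured TCP pose, the force and the opening at its end, in the units of the state.
- readout.sense(): the state, without advancing time (a new reading comes with each control period).
- viewer.read_camera(name): name is "scene" or "top" or "wrist"; returns the picture (420x560x3 uint8, red, green, blue); there is no depth.
- viewer.camera_info(name): a dict with "fx", "fy", "cx", "cy" (pixels), "k1" (the pictures are not rectified: a ray, as slopes to the right and down, at radius r is drawn at 1 + k1 r^2 times it, then the intrinsics apply), "R" (3x3) and "t" (3): a world point X has camera coordinates R X + t. Camera axes: x right, y down, z forward; pixel columns grow to the right and rows downward; lengths in m; the calibration is good to about 2 mm. A picture is of the moment at which its call begins: read the wrist's pose just before it. camera_info takes no time and is no camera call; for the wrist camera it gives the pose at the moment of the call.
- ctrl.close_job(): hands the job in, once; it reports no verdict.
The state is a dict: "time": time; "qpos": joint angles; "qvel": joint speeds; "effort": joint torques, N m; "ee_pos": TCP position; "orientation": TCP orientation; "force": force on the tool from outside, world axes, zero at the start; "wrist_torque": the same for the moment, N m; "width": opening from 0.0 (shut) to 1.0 (fully open).
Only numpy, scipy, OpenCV 4.12 (cv2) and the standard library are available. Lean on these libraries where they do the work, as an engineer would, in place of code of your own. Each camera call takes 0.05 s, during which the arm holds its last target. There are 200 camera calls.

### The job

Take the flat-bladed punch out of the rack, pass its blade down through the narrow slot in the guard plate of the marking jig, and push the spring-mounted nest with the lead seal below it about half-way down its travel. Finish while still gripping the punch and holding it upright there; do not let go. Leave the other two punches and everything else on the desk where they are.

Things in the scene. Friction and masses are not known exactly. Their poses are not given: they have to be found in the camera images.
- punch_grip (a point): Centre of the grip of the flat-bladed steel punch (0.17 to 0.28 kg), upright in any one of the rack's three pockets. z up, y along the blade's width, x across its thickness; a half turn about z is the same shape. Grip: flat-sided ridged block 14 (x) by 24 (y) by 55 mm tall, point half-way up. Below it a collar 22 (x) by 44 (y) by 6 mm, its underside 33.5 mm below this point, rests on the rack
- punch_tip (a point): Centre of the flat nose of that punch, on its axis 103.5 mm below the grip's centre; same axes. The blade is 8 mm (x) by 26 mm (y) and reaches 70 mm below the collar; its last 8 mm step down to a nose 4 by 20 mm
- pin_punch_grip (a point): Bystander: grip centre of the pin punch in the same rack: round ridged grip 22 mm across, 55 mm tall, same collar, round shank. Leave it
- square_punch_grip (a point): Bystander: centre of the square punch in the same rack, 33.5 mm above its collar's underside: slim 13 mm square stem 35 mm tall with a round black knob 26 mm across and 20 mm tall on top, same collar, square shank. Leave it
- rack_top (a point): Centre of the top face of the fixed rack, an aluminium bridge plate 50 (x) by 200 (y) by 10 mm, top 85 mm above the desk; three through pockets 13 (x) by 31 mm (y) in a row along its y at -64, 0 and +64 mm. The collars rest on this face, so a punch must rise over 70 mm to come clear
- slot (a point): Centre of the slot's mouth in the top face of the jig's guard plate, 80 mm above the desk; z up, y along the slot, x across. Slot 10 (x) by 28 mm (y), 3 mm chamfer round the mouth, through a steel plate 80 (x) by 100 (y) by 10 mm on two side cheeks; the jig is fixed, open in front and behind. The top of the lead seal on its sprung nest is 46 mm straight below this point at rest
- nest (a joint): How far the sprung seal nest is pushed down, in m: 0 at rest, 0.014 at its stop. It carries a fixed lead disc 26 mm across. The spring needs about 2 N to start and 0.6 N per mm more. It springs back when let go
- canister: Bystander: screw-top tin canister 80 mm across, 88 mm tall; origin at the centre of its underside
- cap: Bystander: yellow plastic seal cap 40 mm across, 24 mm tall; origin at the centre of its underside
- knob: Bystander: black bakelite switch knob 38 mm across, 24 mm tall; origin at the centre of its underside
- seal_tray: Bystander: open sheet-metal tray with lead seals, 90 (x) by 130 (y) by 25 mm; origin at the centre of its underside
- pliers: Bystander: sealing pliers lying along their x axis, about 145 mm long, 15 mm high; origin on the desk near the pivot
- screwdriver: Bystander: screwdriver lying along its x axis; origin under its middle
Not all that is in view belongs to the job. What is shaped like the part that bears punch_grip but blue or purple is not meant.

How it is judged (in metres and radians):
On the way, in this order (a step that is already met when the one before it is completed fails the run):
1. the flat-bladed punch is held in the fingers with its tip clear above the rack (z of punch_tip in the frame of rack_top above 0.005 m and contact force between the fingers and punch above 1 N), for 0.1 s.
2. the blade has passed through the guard plate by way of the slot, held in the fingers (x of punch_tip in the frame of slot between -0.004 and 0.004 m and y of punch_tip in the frame of slot between -0.004 and 0.004 m and z of punch_tip in the frame of slot below -0.02 m and contact force between the fingers and punch above 1 N), for 0.1 s.
At the end, for the whole second after the job is handed in: The flat-bladed punch stands in the slot (tip within 4 mm of the slot axis in x and y, 46 to 60 mm below its mouth), upright within 0.1 rad, still, gripped by the fingers, pressing the nest down 4 to 11 mm with over 1 N, through the whole last second (value of joint nest between 0.004 and 0.011 m and x of punch_tip in the frame of slot between -0.004 and 0.004 m and y of punch_tip in the frame of slot between -0.004 and 0.004 m and z of punch_tip in the frame of slot between -0.06 and -0.046 m and angle between punch_grip's own z axis and vertical below 0.1 rad and contact force between the fingers and punch above 1 N and contact force between punch and nest above 1 N and linear speed of punch below 0.02 m/s); the arm keeps its last pose, push and grip.
It fails at once if a bystander is moved by more than 20 mm (distance of any of pin_punch_grip, square_punch_grip, canister, cap, knob, seal_tray, pliers, screwdriver from where it was at the start of the episode above 0.02 m).
It also fails if it takes over 42 s, if anything falls off the work surface, if the arm or the gripper's body presses on something with over 40 N, if the wrist force passes 120 N, or if a joint passes its speed limit or range.

## Working session

There is one attempt and no reset: what is moved stays moved. The work goes in short steps, Python scripts to look and compute and a tool call to move; the robot and the scene stay as the last step left them, time stands still between calls to the robot, and variables do not carry over. Pictures are saved under pics/ and viewed, about 8 in all and at most 12, crops included, and the job is handed in when it is done.

Besides the shell and the picture viewer there is one more tool, called as name([rows], argument=value, ...), one row to a line, values as JSON. jog_arm: Moves the arm, as the interface text tells. Its arguments: {"type":"object","properties":{"series":{"type":"array","items":{"type":"object","properties":{"x":{"type":"number"},"y":{"type":"number"},"z":{"type":"number"},"rx":{"type":"number"},"ry":{"type":"number"},"rz":{"type":"number"}}}},"jaw":{"type":"number"}},"required":["series"]}

```bash
mkdir -p pics; ls; python3 - <<'E'
from cell import readout, viewer, ctrl
import cv2
print(readout.sense())
print(ctrl.pinch_z)
for n in ("scene","top"):
    im=viewer.read_camera(n); cv2.imwrite(f"pics/{n}0.png",im[:,:,::-1]); print(viewer.camera_info(n))
E
```

```text
pics
{'time': 0.0, 'qpos': array([-71.28714957,  30.77894729,  -0.25537212,  88.16689973,
         0.14967483,  61.15315567,  -4.07913662]), 'qvel': array([-0.03081936,  0.0198223 , -0.08019942, -0.08617136,  0.05182366,
       -0.00084513,  0.02833097]), 'effort': array([-6.95832368e-04, -5.70966482e+01,  9.90394503e-01, -2.51615006e+01,
       -5.63410227e-02,  1.77133520e-02,  1.66167056e-04]), 'ee_pos': array([0.24858554, 0.59994507, 0.23784836]), 'orientation': array([1.79992685e+02, 9.83989910e-02, 6.74998486e+01]), 'force': array([ 0.01959404, -1.09432828, -0.4600031 ]), 'wrist_torque': array([-0.02741946, -0.031433  , -0.01580352]), 'width': 0.9991753931642039}
-0.0187
{'fx': 398.80931648845, 'fy': 398.80931648845, 'cx': 275.7342873948006, 'cy': 211.48450611443354, 'k1': -0.09553565495840802, 'R': array([[-0.25269563,  0.96742558,  0.01525365],
       [ 0.58462385,  0.16523016, -0.79430092],
       [-0.77094739, -0.19179873, -0.607333  ]]), 't': array([ 0.19356565, -0.24002407,  1.32908662])}
{'fx': 442.2250190895934, 'fy': 442.2250190895934, 'cx': 281.08574420331314, 'cy': 210.87648448373344, 'k1': 0.033167002304156375, 'R': array([[-0.00245958, -0.99999313,  0.00277279],
       [-0.984864  ,  0.00194179, -0.173318  ],
       [ 0.17331142, -0.00315711, -0.98486201]]), 't': array([-0.04314407,  0.5592152 ,  1.12406369])}
```

View pics/scene0.png

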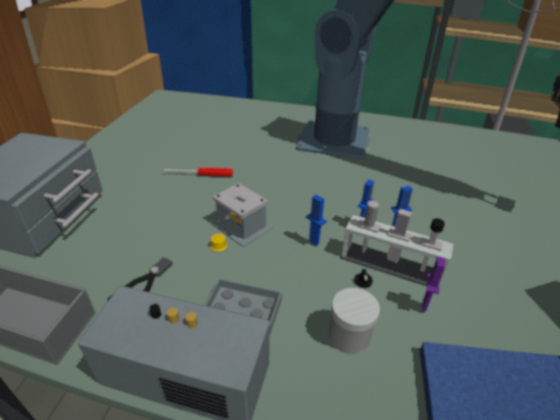

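View pics/top0.png

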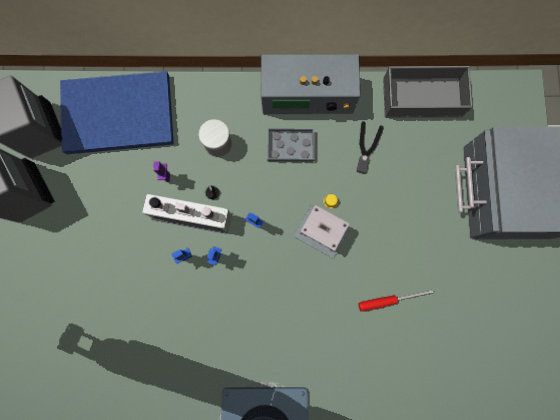

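The scene view shows the rack at about (395,240), with punches at (372,215), (403,222) and the black-knobbed one at (437,232). The blue and purple lookalikes stand around it, and the jig is at (243,210). In the top view the rack is at (186,211) and the jig at (325,228). Next I'll measure both and take a close crop.

```bash
cat > h.py <<'E'
import numpy as np, cv2
from cell import readout, viewer, ctrl
def ray(ci,u,v):
    K=np.array([[ci['fx'],0,ci['cx']],[0,ci['fy'],ci['cy']],[0,0,1.]])
    p=cv2.undistortPoints(np.array([[[u,v]]],float),K,np.array([ci['k1'],0,0,0,0.]))[0,0]
    R=np.array(ci['R']);return -R.T@np.array(ci['t']), R.T@np.array([p[0],p[1],1.])
def plane(ci,u,v,z):
    c,d=ray(ci,u,v); return c+d*(z-c[2])/d[2]
def proj(ci,X):
    K=np.array([[ci['fx'],0,ci['cx']],[0,ci['fy'],ci['cy']],[0,0,1.]])
    return cv2.projectPoints(np.array([X],float),cv2.Rodrigues(np.array(ci['R']))[0],np.array(ci['t'],float),K,np.array([ci['k1'],0,0,0,0.]))[0][0,0]
E
python3 - <<'E'
from h import *
ci=viewer.camera_info("top"); im=cv2.imread("pics/top0.png")
def rect(x0,x1,y0,y1,z,lo):
    m=np.zeros(im.shape[:2],np.uint8); s=im[y0:y1,x0:x1]
    m[y0:y1,x0:x1]=((s.min(2)>lo)&(s.max(2).astype(int)-s.min(2)<45))*255
    m=cv2.morphologyEx(m,cv2.MORPH_OPEN,np.ones((3,3)))
    c=max(cv2.findContours(m,cv2.RETR_EXTERNAL,cv2.CHAIN_APPROX_NONE)[0],key=cv2.contourArea)
    P=np.array([plane(ci,*p[0],z)[:2] for p in c],np.float32)
    r=cv2.minAreaRect(P*1000); print(r, cv2.boundingRect(c)); 
rect(135,235,185,240,.085,150)
rect(290,360,200,262,.080,130)
a=cv2.resize(im[180:270,135:235],None,fx=5,fy=5,interpolation=cv2.INTER_CUBIC)[:450]
b=cv2.resize(im[195:265,290:360],None,fx=4,fy=4,interpolation=cv2.INTER_CUBIC)
s=cv2.resize(cv2.imread("pics/scene0.png")[170:290,340:460],None,fx=3.5,fy=3.5,interpolation=cv2.INTER_CUBIC)
o=np.zeros((600,800,3),np.uint8); o[:280,:280]=b; o[:420,300:720]=s; cv2.imwrite("pics/crop1.png",o)
o=a; cv2.imwrite("pics/crop2.png",o)
E
```

```text
((554.7139282226562, 202.77447509765625), (214.34390258789062, 52.28111267089844), 79.14603424072266) (143, 194, 85, 34)
((506.9432373046875, -147.15663146972656), (110.96198272705078, 99.82162475585938), 61.03124237060547) (295, 205, 54, 45)
```

View pics/crop1.png

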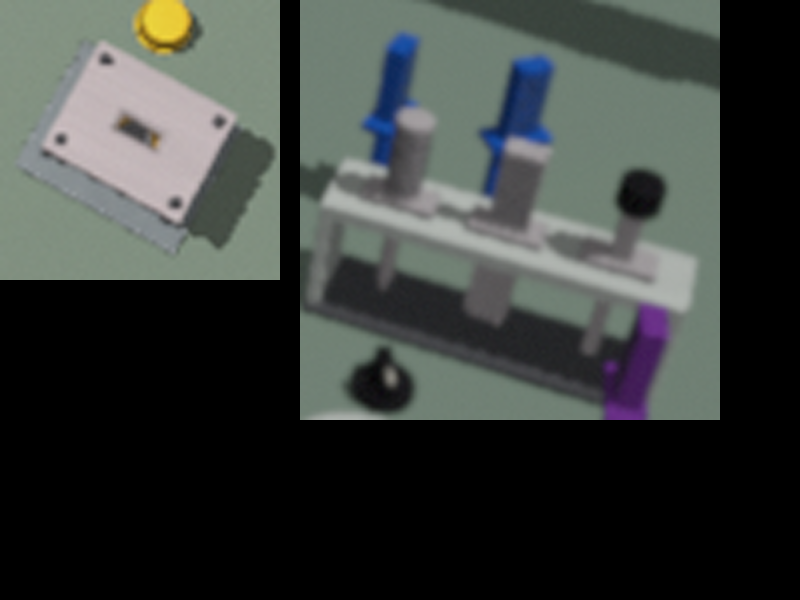

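View pics/crop2.png

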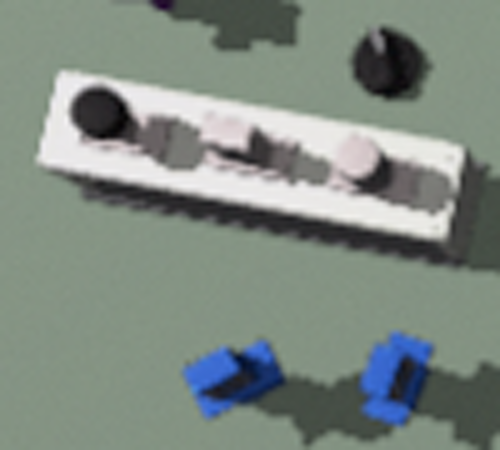

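Candidates in the scene view:
- **Pin punch (372,215):** round grip.
- **Flat punch (403,222):** block grip, with a wide blade visible under the rack.
- **Square punch (437,232):** black knob.
- **Lookalikes:** blue at (317,215), (368,200) and (403,205), purple at (435,280).

I choose the middle pocket, and the close crop confirms it: the grip is rectangular and the blade wide. The slot's long side runs along the plate's long side.

```bash
python3 - <<'E'
from h import *
ci=viewer.camera_info("top"); cs=viewer.camera_info("scene")
print("grip top", plane(ci,180.6,206.6,.146), "scene", plane(cs,340+525/3.5,170+148/3.5,.146))
print("slot", plane(ci,290+138/4,195+130/4,.08), [plane(ci,290+u/4,195+v/4,.08)[:2].round(4) for u,v in((100,42),(237,115),(180,222),(42,150))])
print("rack corners",[plane(ci,135+u/5,180+v/5,.085)[:2].round(4) for u,v in((60,70),(465,145),(447,240),(38,163))])
print("blue", plane(ci,254,218,.13),plane(ci,214,254,.13),plane(ci,182,256,.13), "purple",plane(ci,161,168,.13))
E
```

```text
grip top [0.55305255 0.1998665  0.146     ] scene [0.50565525 0.37514524 0.146     ]
slot [ 0.51015054 -0.15548244  0.08      ] [array([ 0.5676, -0.132 ]), array([ 0.5197, -0.2192]), array([ 0.4512, -0.181 ]), array([ 0.4974, -0.0938])]
rack corners [array([0.5976, 0.3011]), array([0.5579, 0.0921]), array([0.5087, 0.1004]), array([0.549 , 0.3099])]
blue [0.52719443 0.02250862 0.13      ] [0.43916016 0.11855009 0.13      ] [0.43460496 0.19558045 0.13      ] purple [0.65427722 0.25582955 0.13      ]
```

jog_arm([
  {"x":19,"y":-25,"rz":-4.9},
  {"x":19,"y":-25,"rz":-4.9},
  {"x":19,"y":-25,"rz":-4.9},
  {"x":19,"y":-25,"rz":-4.9},
  {"x":19,"y":-25,"rz":-4.9},
  {"x":19,"y":-25,"rz":-4.9},
  {"x":19,"y":-25,"rz":-4.9},
  {"x":19,"y":-25,"rz":-4.9},
], jaw=-1)

```text
validation failed for argument at $.se...
```

jog_arm([
  {"x":19,"y":-25,"rz":-4.9},
  {"x":19,"y":-25,"rz":-4.9},
  {"x":19,"y":-25,"rz":-4.9},
  {"x":19,"y":-25,"rz":-4.9},
  {"x":19,"y":-25,"rz":-4.9},
  {"x":19,"y":-25,"rz":-4.9},
  {"x":19,"y":-25,"rz":-4.9},
  {"x":19,"y":-25,"rz":-4.9},
])

```text
validation failed for argument at $.se...
```

jog_arm([
  {},
  {},
  {},
])

```text
validation failed for argument at $.se...
```

```bash
python3 - <<'E'
from h import *
cs=viewer.camera_info("scene"); print(plane(cs,340+225/3.5,170+148/3.5,.146))
s=readout.sense(); print(s['time'],s['ee_pos'],s['orientation'],s['force'])
ci=viewer.camera_info("wrist"); im=viewer.read_camera("wrist")
np.savez("w1.npz",**{k:np.array(v) for k,v in ci.items()})
cv2.imwrite("pics/w1.png",im[:,:,::-1]); print(ci)
E
```

```text
[0.55424505 0.20297986 0.146     ]
0.1 [0.24863556 0.59998857 0.23793746] [1.79991780e+02 8.66717691e-02 6.74980309e+01] [0.37513855 0.47910675 0.38774098]
{'fx': 298.24731637609364, 'fy': 298.24731637609364, 'cx': 278.1391245328056, 'cy': 211.96639049310437, 'k1': -0.04279466286057657, 'R': array([[ 0.38358396,  0.92350274, -0.00245639],
       [ 0.88240612, -0.36572691,  0.29597848],
       [ 0.27243857, -0.11570014, -0.95519145]]), 't': array([-0.64817983, -0.03965563,  0.39127143])}
```

View pics/w1.png

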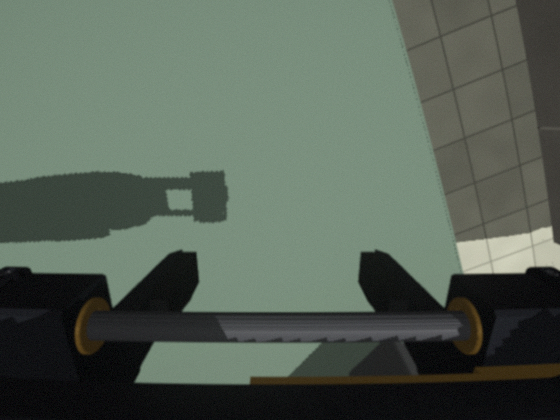

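The moves were refused, so nothing has moved. The wrist picture shows only the empty desk and the open fingers at (180,280) and (375,280). I'll give all six keys in each row.

jog_arm([
  {"x":19,"y":-25,"z":0,"rx":0,"ry":0,"rz":-4.9},
  {"x":19,"y":-25,"z":0,"rx":0,"ry":0,"rz":-4.9},
  {"x":19,"y":-25,"z":0,"rx":0,"ry":0,"rz":-4.9},
  {"x":19,"y":-25,"z":0,"rx":0,"ry":0,"rz":-4.9},
  {"x":19,"y":-25,"z":0,"rx":0,"ry":0,"rz":-4.9},
  {"x":19,"y":-25,"z":0,"rx":0,"ry":0,"rz":-4.9},
  {"x":19,"y":-25,"z":0,"rx":0,"ry":0,"rz":-4.9},
  {"x":19,"y":-25,"z":0,"rx":0,"ry":0,"rz":-4.9},
], jaw=-1)

```text
time: 0.82
ee_pos: [0.4014, 0.3991, 0.2386]
orientation: [180.0, 0.0, 28.1]
force: [0.3, 0.7, 0.2]
width: 1.003
```

jog_arm([
  {"x":19,"y":-25,"z":0,"rx":0,"ry":0,"rz":-4.9},
  {"x":19,"y":-25,"z":0,"rx":0,"ry":0,"rz":-4.9},
  {"x":19,"y":-25,"z":0,"rx":0,"ry":0,"rz":-4.9},
  {"x":19,"y":-25,"z":0,"rx":0,"ry":0,"rz":-4.9},
  {"x":19,"y":-25,"z":0,"rx":0,"ry":0,"rz":-4.9},
  {"x":19,"y":-25,"z":0,"rx":0,"ry":0,"rz":-4.9},
  {"x":19,"y":-25,"z":0,"rx":0,"ry":0,"rz":-4.9},
  {"x":0,"y":0,"z":0,"rx":0,"ry":0,"rz":-4.9},
])

```text
time: 1.48
ee_pos: [0.5376, 0.2182, 0.2391]
orientation: [179.8, -0.2, -11.7]
force: [0.1, -0.2, 0.2]
width: 0.998
```

```bash
python3 - <<'E'
from h import *
viewer.read_camera("wrist");viewer.read_camera("wrist")
s=readout.sense(); print(s['time'],s['ee_pos'],s['orientation'],s['force'])
ci=viewer.camera_info("wrist"); im=viewer.read_camera("wrist")
np.savez("w1.npz",**{k:np.array(v) for k,v in ci.items()})
cv2.imwrite("pics/w2.png",im[:,:,::-1]); print(proj(ci,[.5535,.2015,.146]))
E
```

```text
1.5833 [0.53433179 0.22401355 0.23848329] [ 1.79955025e+02  1.83778204e-03 -1.11217513e+01] [ 0.29647041  0.64294433 -0.42555859]
[306.25912799 234.7621697 ]
```

View pics/w2.png

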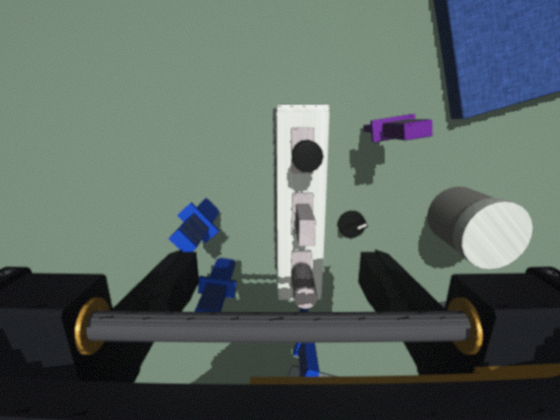

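The wrist view shows the rack running vertically through (302,200). The middle punch's grip top is near (308,228), against a predicted (306,235). I'll enlarge it.

```bash
python3 - <<'E'
from h import *
im=cv2.imread("pics/w2.png")[185:265,265:340]
cv2.imwrite("pics/w2c.png",cv2.resize(im,None,fx=7,fy=7,interpolation=cv2.INTER_CUBIC))
E
```

```text
(no output)
```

View pics/w2c.png

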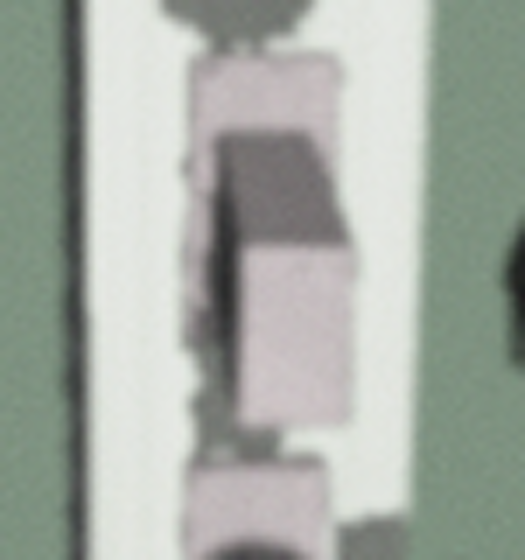

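```bash
python3 - <<'E'
from h import *
ci=dict(np.load("w1.npz"))
f=lambda u,v,z: plane(ci,265+u/7-.43,185+v/7-.43,z)[:2].round(4)
P=[f(u,v,.146) for u,v in((242,243),(355,243),(350,422),(240,422))];print(P,np.mean(P,0))
print("collar top corners",f(190,57,.091),f(340,57,.091)); 
print("rack edges",f(88,60,.085),f(432,60,.085),f(88,480,.085),f(412,480,.085))
s=readout.sense();print(s['ee_pos'],s['orientation'])
E
```

```text
[array([0.5499, 0.2165]), array([0.5633, 0.2139]), array([0.559 , 0.1908]), array([0.5456, 0.1935])] [0.55445  0.203675]
collar top corners [0.5479 0.2268] [0.5691 0.2226]
rack edges [0.533  0.2278] [0.5828 0.218 ] [0.5198 0.1613] [0.5698 0.1514]
[0.53347886 0.22564561 0.23839329] [ 1.79986789e+02  4.29473666e-02 -1.07962577e+01]
```

The grip top measures 13.6 × 23.5 mm, against 14 × 24 given. Its centre is at (0.5545, 0.2035), all three views agree, and the yaw is −10.8°. I'll descend and grasp.

jog_arm([
  {"x":10.5,"y":-11,"z":0,"rx":0,"ry":0,"rz":0},
  {"x":10.5,"y":-11,"z":0,"rx":0,"ry":0,"rz":0},
  {"x":0,"y":0,"z":-27,"rx":0,"ry":0,"rz":0},
  {"x":0,"y":0,"z":-30,"rx":0,"ry":0,"rz":0},
  {"x":0,"y":0,"z":-20,"rx":0,"ry":0,"rz":0},
  {"x":0,"y":0,"z":0,"rx":0,"ry":0,"rz":0},
  {"x":0,"y":0,"z":0,"rx":0,"ry":0,"rz":0},
  {"x":0,"y":0,"z":0,"rx":0,"ry":0,"rz":0},
])

```text
time: 2.3
ee_pos: [0.5552, 0.2046, 0.163]
orientation: [-179.9, -0.1, -10.8]
force: [0.8, -0.3, 1.1]
width: 1.002
```

jog_arm([
  {"x":-0.5,"y":-1,"z":-20,"rx":0,"ry":0,"rz":0},
  {"x":0,"y":0,"z":-20,"rx":0,"ry":0,"rz":0},
  {"x":0,"y":0,"z":-14,"rx":0,"ry":0,"rz":0},
  {"x":0,"y":0,"z":-6,"rx":0,"ry":0,"rz":0},
  {"x":0,"y":0,"z":0,"rx":0,"ry":0,"rz":0},
  {"x":0,"y":0,"z":0,"rx":0,"ry":0,"rz":0},
])

```text
time: 2.8
ee_pos: [0.5551, 0.203, 0.103]
orientation: [-179.9, -0.1, -10.9]
force: [0.1, -0.1, -0.4]
width: 1.001
```

jog_arm([
  {"x":0,"y":0,"z":0,"rx":0,"ry":0,"rz":0},
  {"x":0,"y":0,"z":0,"rx":0,"ry":0,"rz":0},
  {"x":0,"y":0,"z":0,"rx":0,"ry":0,"rz":0},
  {"x":0,"y":0,"z":0,"rx":0,"ry":0,"rz":0},
  {"x":0,"y":0,"z":0,"rx":0,"ry":0,"rz":0},
  {"x":0,"y":0,"z":0,"rx":0,"ry":0,"rz":0},
  {"x":0,"y":0,"z":0,"rx":0,"ry":0,"rz":0},
  {"x":0,"y":0,"z":0,"rx":0,"ry":0,"rz":0},
], jaw=1)

```text
time: 3.47
ee_pos: [0.5543, 0.2025, 0.1017]
orientation: [180.0, 0.0, -10.9]
force: [0.4, -0.0, -0.2]
width: 0.417
```

jog_arm([
  {"x":0,"y":0,"z":0,"rx":0,"ry":0,"rz":0},
  {"x":0,"y":0,"z":0,"rx":0,"ry":0,"rz":0},
  {"x":0,"y":0,"z":0,"rx":0,"ry":0,"rz":0},
  {"x":0,"y":0,"z":0,"rx":0,"ry":0,"rz":0},
  {"x":0,"y":0,"z":0,"rx":0,"ry":0,"rz":0},
  {"x":0,"y":0,"z":0,"rx":0,"ry":0,"rz":0},
  {"x":0,"y":0,"z":0,"rx":0,"ry":0,"rz":0},
  {"x":0,"y":0,"z":0,"rx":0,"ry":0,"rz":0},
])

```text
time: 4.13
ee_pos: [0.5543, 0.2025, 0.1017]
orientation: [180.0, -0.0, -10.9]
force: [0.6, 0.3, -1.4]
width: 0.158
```

The width reads 0.158, which is 14 mm, so it's gripped. I'll lift straight up.

jog_arm([
  {"x":0,"y":0,"z":5,"rx":0,"ry":0,"rz":0},
  {"x":0,"y":0,"z":15,"rx":0,"ry":0,"rz":0},
  {"x":0,"y":0,"z":20,"rx":0,"ry":0,"rz":0},
  {"x":0,"y":0,"z":20,"rx":0,"ry":0,"rz":0},
  {"x":0,"y":0,"z":25,"rx":0,"ry":0,"rz":0},
  {"x":0,"y":0,"z":30,"rx":0,"ry":0,"rz":0},
  {"x":0,"y":0,"z":25,"rx":0,"ry":0,"rz":0},
  {"x":0,"y":0,"z":15,"rx":0,"ry":0,"rz":0},
])

```text
time: 4.8
ee_pos: [0.555, 0.2026, 0.2599]
orientation: [-179.9, -0.1, -10.9]
force: [0.2, 0.4, -1.8]
width: 0.154
```

jog_arm([
  {"x":0,"y":0,"z":0,"rx":0,"ry":0,"rz":0},
  {"x":0,"y":0,"z":0,"rx":0,"ry":0,"rz":0},
  {"x":0,"y":0,"z":0,"rx":0,"ry":0,"rz":0},
])

```text
time: 5.05
ee_pos: [0.5533, 0.2023, 0.2554]
orientation: [179.9, 0.1, -10.9]
force: [-0.6, -0.2, -2.1]
width: 0.158
```

jog_arm([
  {"x":-4,"y":-12,"z":0,"rx":0,"ry":0,"rz":-1},
  {"x":-5,"y":-26,"z":0,"rx":0,"ry":0,"rz":-1.2},
  {"x":-5,"y":-28,"z":0,"rx":0,"ry":0,"rz":-1.2},
  {"x":-5,"y":-28,"z":0,"rx":0,"ry":0,"rz":-1.2},
  {"x":-5,"y":-28,"z":0,"rx":0,"ry":0,"rz":-1.2},
  {"x":-5,"y":-28,"z":0,"rx":0,"ry":0,"rz":-1.2},
  {"x":-5,"y":-28,"z":0,"rx":0,"ry":0,"rz":-1.2},
  {"x":-5,"y":-28,"z":0,"rx":0,"ry":0,"rz":-1.2},
])

```text
time: 5.72
ee_pos: [0.5134, -0.0058, 0.2555]
orientation: [179.9, 0.1, -20.5]
force: [0.6, -0.1, -2.1]
width: 0.157
```

jog_arm([
  {"x":-5,"y":-28,"z":0,"rx":0,"ry":0,"rz":-1.2},
  {"x":-5,"y":-28,"z":0,"rx":0,"ry":0,"rz":-1.2},
  {"x":-5,"y":-28,"z":0,"rx":0,"ry":0,"rz":-1.2},
  {"x":-5,"y":-28,"z":0,"rx":0,"ry":0,"rz":-1.2},
  {"x":-5,"y":-28,"z":0,"rx":0,"ry":0,"rz":-1.2},
  {"x":-5,"y":-28,"z":0,"rx":0,"ry":0,"rz":-1.2},
  {"x":-5,"y":-22,"z":0,"rx":0,"ry":0,"rz":-1.2},
  {"x":-5,"y":-10,"z":0,"rx":0,"ry":0,"rz":-1.2},
])

```text
time: 6.38
ee_pos: [0.4729, -0.2073, 0.2559]
orientation: [179.9, 0.1, -30.3]
force: [-0.4, 0.1, -2.3]
width: 0.153
```

jog_arm([
  {"x":0,"y":0,"z":0,"rx":0,"ry":0,"rz":0},
  {"x":0,"y":0,"z":0,"rx":0,"ry":0,"rz":0},
  {"x":0,"y":0,"z":0,"rx":0,"ry":0,"rz":0},
  {"x":0,"y":0,"z":0,"rx":0,"ry":0,"rz":0},
])

```text
time: 6.72
ee_pos: [0.4758, -0.2016, 0.2564]
orientation: [-180.0, 0.0, -29.7]
force: [1.2, 0.2, -1.9]
width: 0.16
```

```bash
python3 - <<'E'
from h import *
s=readout.sense(); print(s['time'],s['ee_pos'],s['orientation'],s['force'])
ci=viewer.camera_info("wrist"); im=viewer.read_camera("wrist")
np.savez("w3.npz",**{k:np.array(v) for k,v in ci.items()})
cv2.imwrite("pics/w3.png",im[:,:,::-1])
p=proj(ci,[.508,-.152,.08]);print(p, proj(ci,s['ee_pos']-[0,0,.0865]))
E
```

```text
6.7167 [ 0.47577144 -0.20161903  0.25642877] [-1.79966249e+02  4.28970311e-02 -2.97312411e+01] [ 1.21497864  0.21210619 -1.93926278]
[282.12088056 136.49299326] [279.1282209  216.41765537]
```

View pics/w3.png

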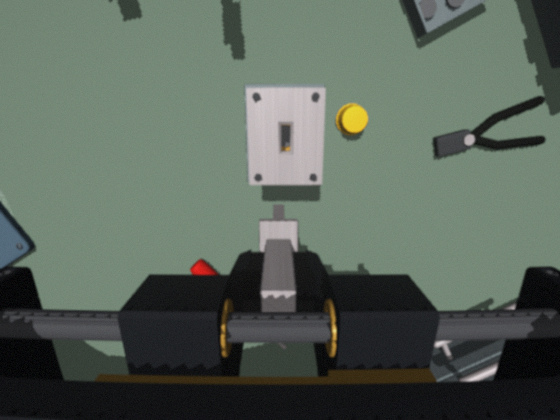

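The plate spans (247,86) to (325,186), with the slot near (286,137). The held punch hangs with its nose near (279,207), and the blade looks aligned with the plate. I'll enlarge both.

```bash
python3 - <<'E'
from h import *
im=cv2.imread("pics/w3.png")
a=cv2.resize(im[80:195,240:335],None,fx=4,fy=4,interpolation=cv2.INTER_CUBIC)
b=cv2.resize(im[190:265,250:310],None,fx=6,fy=6,interpolation=cv2.INTER_CUBIC)
o=np.zeros((470,800,3),np.uint8); o[:a.shape[0],:380]=a; o[:450,400:760]=b
cv2.imwrite("pics/w3c.png",o)
E
```

```text
(no output)
```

View pics/w3c.png

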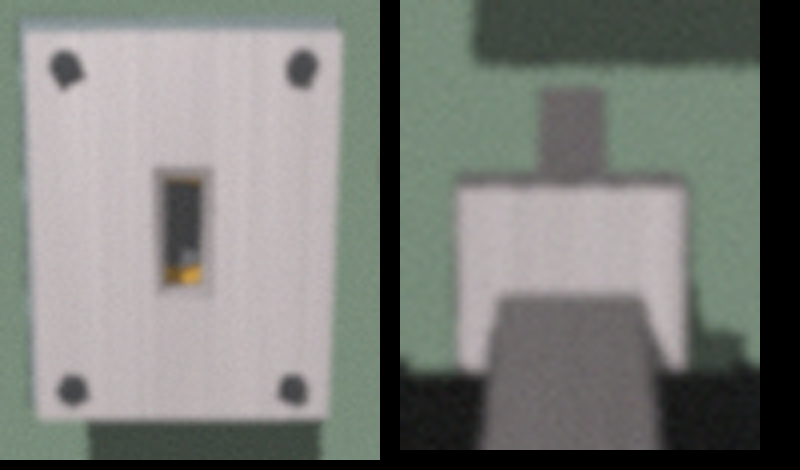

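```bash
python3 - <<'E'
from h import *
ci=dict(np.load("w3.npz"))
f=lambda u,v,z: plane(ci,240+u/4-.4,80+v/4-.4,z)[:2]
for n,C in(("plate",((22,30),(343,30),(328,420),(37,420))),("mouth",((154,167),(212,167),(212,296),(157,296)))):
    P=np.array([f(*c,.08) for c in C]); e=(P[0]+P[1]-P[2]-P[3])/2; g=(P[1]+P[2]-P[0]-P[3])/2
    print(n,P.mean(0).round(4),np.linalg.norm(e).round(4),np.linalg.norm(g).round(4),"yaw",np.degrees(np.arctan2(-e[0],e[1])),np.degrees(np.arctan2(g[1],g[0])))
tcp=np.array([.47577,-.20162,.25643]); y=np.radians(-29.7); X=np.array([np.cos(y),np.sin(y),0]);Y=np.array([-np.sin(y),np.cos(y),0])
G=tcp+[0,0,.0168]  # grip centre guess: z at grasp 0.1185 with TCP 0.1017
for n,o in(("nose",G+Y*.010-[0,0,.1035]),("shoulder",G+Y*.013-[0,0,.0955]),("bladeTop",G+Y*.013-[0,0,.0335]),("collar bot",G+Y*.022-[0,0,.0335]),("collar top",G+Y*.022-[0,0,.0275]),("grip near top",G+Y*.012+[0,0,.0275]),("grip bottom",G+Y*.012-[0,0,.0275])):
    print(n,proj(ci,o).round(1))
print("seen tip",250+172/6-.4,190+88/6-.4,"collar top edge",250+172/6-.4,190+185/6-.4,"bot",190+175/6-.4)
E
```

```text
plate [ 0.5102 -0.1548] 0.1004 0.0806 yaw -29.41381681619831 -29.75567628204257
mouth [ 0.5105 -0.1549] 0.0332 0.0149 yaw -28.714282868769548 -29.755017920997002
nose [279.1 204.6]
shoulder [279.1 203.7]
bladeTop [279.4 232.4]
collar bot [279.4 217.7]
collar top [279.5 221.1]
grip near top [280.  291.2]
grip bottom [279.5 237.9]
seen tip 278.2666666666667 204.26666666666665 collar top edge 278.2666666666667 220.43333333333334 bot 218.76666666666665
```

Plate measures 100.4 × 80.6 mm (100 × 80 given). The slot is at (0.5104, −0.1549), yaw −29.6°. The blade in hand matches the prediction within about 0.7 mm. I'll move over the slot, stop about 10 mm above it and check.

jog_arm([
  {"x":7,"y":9,"z":0,"rx":0,"ry":0,"rz":0},
  {"x":10,"y":13,"z":0,"rx":0,"ry":0,"rz":0},
  {"x":10,"y":13,"z":-5,"rx":0,"ry":0,"rz":0},
  {"x":6,"y":8,"z":-15,"rx":0,"ry":0,"rz":0},
  {"x":2,"y":3.4,"z":-20,"rx":0,"ry":0,"rz":0},
  {"x":0,"y":0,"z":-20,"rx":0,"ry":0,"rz":0},
  {"x":0,"y":0,"z":-14,"rx":0,"ry":0,"rz":0},
  {"x":0,"y":0,"z":-6,"rx":0,"ry":0,"rz":0},
])

```text
time: 7.43
ee_pos: [0.5099, -0.1549, 0.1743]
orientation: [179.9, 0.2, -29.8]
force: [-0.3, 0.4, -2.5]
width: 0.161
```

jog_arm([
  {"x":0,"y":0,"z":0,"rx":0,"ry":0,"rz":0},
  {"x":0,"y":0,"z":0,"rx":0,"ry":0,"rz":0},
  {"x":0,"y":0,"z":0,"rx":0,"ry":0,"rz":0},
  {"x":0,"y":0,"z":0,"rx":0,"ry":0,"rz":0},
  {"x":0,"y":0,"z":0,"rx":0,"ry":0,"rz":0},
  {"x":0,"y":0,"z":0,"rx":0,"ry":0,"rz":0},
])

```text
time: 7.93
ee_pos: [0.5107, -0.1572, 0.1773]
orientation: [-180.0, -0.1, -29.9]
force: [-0.7, -0.4, -1.8]
width: 0.154
```

```bash
python3 - <<'E'
from h import *
s=readout.sense(); print(s['time'],s['ee_pos'],s['orientation'],s['force'])
ci=viewer.camera_info("wrist"); im=viewer.read_camera("wrist")
sc=viewer.read_camera("scene"); cs=viewer.camera_info("scene")
np.savez("w4.npz",**{k:np.array(v) for k,v in ci.items()})
cv2.imwrite("pics/w4.png",im[:,:,::-1]); cv2.imwrite("pics/s4.png",sc[:,:,::-1])
p=proj(ci,[.5104,-.1549,.08]).astype(int); q=proj(cs,[.5104,-.1549,.10]).astype(int);print(p,q)
a=cv2.resize(im[150:250,230:330,::-1],None,fx=4,fy=4,interpolation=cv2.INTER_CUBIC)
x0,y0=q[0]-40,q[1]-50
b=cv2.resize(sc[y0:y0+100,x0:x0+80,::-1],None,fx=4.5,fy=4.5,interpolation=cv2.INTER_CUBIC)
o=np.zeros((450,780,3),np.uint8);o[:400,:400]=a;o[:450,410:770]=b;cv2.imwrite("pics/c4.png",o)
E
```

```text
7.9333 [ 0.51066699 -0.15718111  0.17729197] [-1.79969645e+02 -5.67149443e-02 -2.99061822e+01] [-0.66846489 -0.39932317 -1.80912722]
[277 210] [238 190]
```

View pics/c4.png

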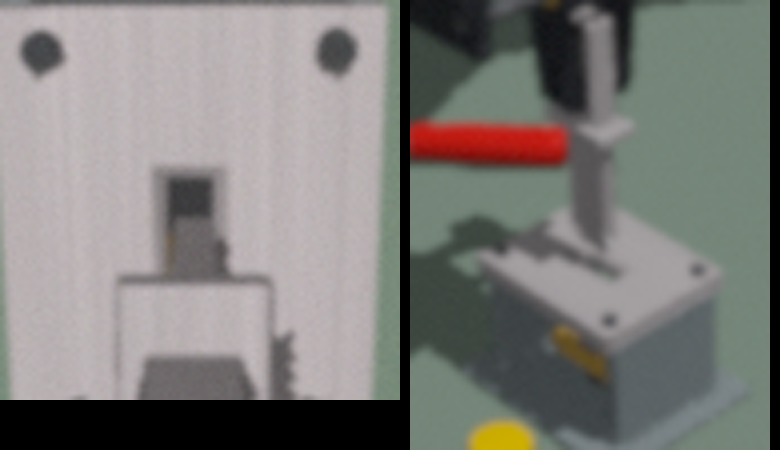

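```bash
python3 - <<'E'
from h import *
ci=dict(np.load("w4.npz"))
f=lambda u,v,z: plane(ci,230+u/4-.4,150+v/4-.4,z)[:2]
y=np.radians(-29.7); A=np.array([[np.cos(y),np.sin(y)],[-np.sin(y),np.cos(y)]])
t=np.array([.51067,-.15718])
for n,c in(("mouth +Y edge",f(188.5,167,.08)),("mouth ctr x lower",f(188.5,220,.08)),("inner slot +Y edge",f(190,175,.077)),("plate +Y edge",f(192,4,.08)),("blade +Y end",f(196,218,.098)),("collar top +Y",f(195.5,278,.1667)),("bolts mid",(f(41,52,.08)+f(337,52,.08))/2)):
    print(n, (A@(c-t)*1000).round(2))
E
```

```text
mouth +Y edge [-1.77 18.54]
mouth ctr x lower [-1.84  7.02]
inner slot +Y edge [-1.48 16.09]
plate +Y edge [-0.87 52.15]
blade +Y end [-0.27 12.52]
collar top +Y [-0.47 23.24]
bolts mid [-1.52 42.54]
```

The blade sits about −1.2 mm in slot-x and +1.6 mm in slot-y from where it should be, which is about +2 mm in world y. I'll correct that, then enter gently.

jog_arm([
  {"x":-0.2,"y":2,"z":0,"rx":0,"ry":0,"rz":0.3},
  {"x":0,"y":0,"z":0,"rx":0,"ry":0,"rz":0},
  {"x":0,"y":0,"z":-3,"rx":0,"ry":0,"rz":0},
  {"x":0,"y":0,"z":-3,"rx":0,"ry":0,"rz":0},
  {"x":0,"y":0,"z":-3,"rx":0,"ry":0,"rz":0},
  {"x":0,"y":0,"z":0,"rx":0,"ry":0,"rz":0},
  {"x":0,"y":0,"z":0,"rx":0,"ry":0,"rz":0},
  {"x":0,"y":0,"z":0,"rx":0,"ry":0,"rz":0},
])

```text
time: 8.7
ee_pos: [0.5101, -0.1552, 0.1677]
orientation: [180.0, 0.0, -29.6]
force: [0.1, -0.3, -2.1]
width: 0.153
```

jog_arm([
  {"x":0,"y":0,"z":-3,"rx":0,"ry":0,"rz":0},
  {"x":0,"y":0,"z":-3,"rx":0,"ry":0,"rz":0},
  {"x":0,"y":0,"z":-3,"rx":0,"ry":0,"rz":0},
  {"x":0,"y":0,"z":0,"rx":0,"ry":0,"rz":0},
  {"x":0,"y":0,"z":0,"rx":0,"ry":0,"rz":0},
])

```text
time: 9.12
ee_pos: [0.51, -0.1551, 0.1585]
orientation: [180.0, 0.0, -29.6]
force: [0.2, 0.1, -2.2]
width: 0.159
```

jog_arm([
  {"x":0,"y":0,"z":-3,"rx":0,"ry":0,"rz":0},
  {"x":0,"y":0,"z":-3,"rx":0,"ry":0,"rz":0},
  {"x":0,"y":0,"z":-2,"rx":0,"ry":0,"rz":0},
  {"x":0,"y":0,"z":0,"rx":0,"ry":0,"rz":0},
  {"x":0,"y":0,"z":0,"rx":0,"ry":0,"rz":0},
])

```text
time: 9.53
ee_pos: [0.51, -0.1551, 0.1505]
orientation: [180.0, 0.0, -29.6]
force: [-0.7, -0.3, -1.9]
width: 0.155
```

jog_arm([
  {"x":0,"y":0,"z":-4,"rx":0,"ry":0,"rz":0},
  {"x":0,"y":0,"z":-4,"rx":0,"ry":0,"rz":0},
  {"x":0,"y":0,"z":-4,"rx":0,"ry":0,"rz":0},
  {"x":0,"y":0,"z":-4,"rx":0,"ry":0,"rz":0},
  {"x":0,"y":0,"z":0,"rx":0,"ry":0,"rz":0},
  {"x":0,"y":0,"z":0,"rx":0,"ry":0,"rz":0},
])

```text
time: 10.03
ee_pos: [0.5099, -0.1551, 0.1344]
orientation: [180.0, 0.0, -29.6]
force: [0.7, 0.3, -2.2]
width: 0.158
```

jog_arm([
  {"x":0,"y":0,"z":-4,"rx":0,"ry":0,"rz":0},
  {"x":0,"y":0,"z":-4,"rx":0,"ry":0,"rz":0},
  {"x":0,"y":0,"z":-3,"rx":0,"ry":0,"rz":0},
  {"x":0,"y":0,"z":0,"rx":0,"ry":0,"rz":0},
  {"x":0,"y":0,"z":0,"rx":0,"ry":0,"rz":0},
])

```text
time: 10.45
ee_pos: [0.5099, -0.1551, 0.1235]
orientation: [180.0, 0.0, -29.6]
force: [0.6, -0.2, -1.6]
width: 0.158
```

jog_arm([
  {"x":0,"y":0,"z":-2,"rx":0,"ry":0,"rz":0},
  {"x":0,"y":0,"z":-2,"rx":0,"ry":0,"rz":0},
  {"x":0,"y":0,"z":-2,"rx":0,"ry":0,"rz":0},
  {"x":0,"y":0,"z":0,"rx":0,"ry":0,"rz":0},
  {"x":0,"y":0,"z":0,"rx":0,"ry":0,"rz":0},
  {"x":0,"y":0,"z":0,"rx":0,"ry":0,"rz":0},
])

```text
time: 10.95
ee_pos: [0.5103, -0.1552, 0.1179]
orientation: [-180.0, -0.0, -29.6]
force: [0.1, 0.8, 0.8]
width: 0.156
```

jog_arm([
  {"x":0,"y":0,"z":-2,"rx":0,"ry":0,"rz":0},
  {"x":0,"y":0,"z":-2,"rx":0,"ry":0,"rz":0},
  {"x":0,"y":0,"z":0,"rx":0,"ry":0,"rz":0},
  {"x":0,"y":0,"z":0,"rx":0,"ry":0,"rz":0},
  {"x":0,"y":0,"z":0,"rx":0,"ry":0,"rz":0},
  {"x":0,"y":0,"z":0,"rx":0,"ry":0,"rz":0},
  {"x":0,"y":0,"z":0,"rx":0,"ry":0,"rz":0},
])

```text
time: 11.53
ee_pos: [0.5102, -0.1552, 0.1138]
orientation: [-180.0, -0.0, -29.6]
force: [-0.3, 1.1, 3.5]
width: 0.157
```

```bash
python3 - <<'E'
from h import *
F=[]
for i in range(8):
    sc=viewer.read_camera("scene"); s=readout.sense(); F.append(s['force'])
print(s['time'],s['ee_pos'],s['orientation'],np.mean(F,0),np.std(F,0),s['width'])
w=viewer.read_camera("wrist")
b=cv2.resize(sc[140:240,190:290,::-1],None,fx=4,fy=4,interpolation=cv2.INTER_CUBIC)
a=cv2.resize(w[150:250,230:330,::-1],None,fx=4,fy=4,interpolation=cv2.INTER_CUBIC)
cv2.imwrite("pics/c5.png",np.hstack([a,b]))
E
```

```text
11.9333 [ 0.5102016  -0.15516232  0.11375036] [ 1.79999304e+02 -1.44564137e-02 -2.96053292e+01] [-0.59096307  0.25034774  3.60992716] [0.34684927 0.42441465 0.59045249] 0.15675624561917512
```

View pics/c5.png

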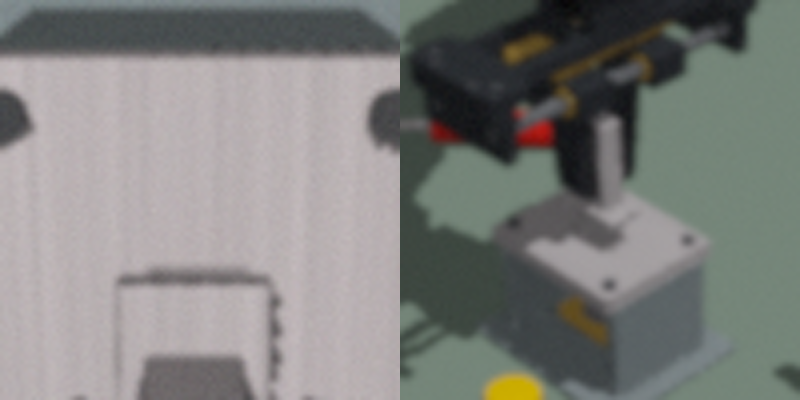

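The blade is through the slot, and the collar sits at the same pixels as before (118–273, 278), so it hasn't slipped in the grip. Spring force is about 5.7 N, which means about 6 mm of push; the geometry gives about 7 mm. That is in range, so I'm handing in.

```bash
python3 -c "
from cell import ctrl,readout
print(ctrl.close_job()); s=readout.sense(); print(s['time'],s['ee_pos'],s['force'],s['width'])"
```

```text
the job is handed in; nothing more can be done
None
the job is handed in; nothing more can be done
```

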